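Lay out the sharpening station

ROBOT

A 7-joint arm with a two-finger parallel gripper is mounted at the origin on the work surface. World frame = base frame: x ahead of the robot, y to its left, z up, the work surface at z = 0. Lengths are in m, angles in rad, forces in N, time in s.
With the tool pointing down it reaches from about 0.4 to 0.75 m from the base axis. Payload 19.5 kg.
Tool frame: the origin (TCP) lies between the finger pads; the fingertips stand 11 mm ahead of it and the grasp point (between the pads) lies 8 mm behind it; z points along the fingers, y is the direction in which the jaws open and shut (so a half turn about z gives the same grasp; the last joint's range is limited). The gripper opens to 85 mm and grips with 20 to 120 N. Pads are 22 mm wide; open, the fingers measure 114 mm over their backs; the gripper's body (76 mm by 85 mm) begins 54 mm behind the grasp point. The pads swing forward as they close: fully open they stand 13 mm farther back than shut.
Start: joints at [-1.222, 0.707, -0.028, 1.485, 0.022, 0.951, -0.075], TCP at [0.219, 0.532, 0.242] pointing down, gripper open.
Joint ranges: [-2.71, 2.71], [-0.32, 2.16], [-1.57, 1.52], [0, 2.45], [-1.46, 4.6], [0, 2.02], [-2.83, 2.83]. Speed limits (rad/s): [1.89, 1.89, 2.57, 2.57, 3.01, 3.01, 3.01].

INTERFACE

Orientations are given as a unit quaternion [w, x, y, z].
In Python, from plant import env gives the robot as it stands.
- The arm moves only by the shell command python3 -m inch 'ROWS' [FORCE]. ROWS is JSON, a list of rows, each a list of 5 numbers: the shift along the tool's x, y, z in cm, then the turn about the tool's z in degrees, then the closure, from -1 (fully open) to 1 (shut), so that 0 is half open. In form: [[dx, dy, dz, yaw, grip], ...]. A call has 1 to 8 rows; each row is the pose to reach, as a shift and turn from the pose commanded when the call began, along the tool's axes at that moment; what a row does not reach only later rows make up. A row lasts 1/12 s, in which the tool goes at most 41.7 mm and 7.16 degrees, less where a joint would pass 70% of its speed; a pose out of reach is approached as far as the arm can. A call with a gripper value outside its range is refused whole. The fingers move at their own pace and stop on an object; FORCE is the grip in N (left out, the last holds). Time passes only in rows, so rows that repeat a pose let the fingers close. It gives the time, the measured TCP pose, the force and the opening at its end, in the units of the state.
- env.get_obs(): the state, without advancing time (a new reading comes with each control period).
- env.grab_frame(name): name is "scene" or "top" or "wrist"; returns (picture, depth): 420x560x3 uint8, red, green, blue; 420x560 float32, m along the optical axis (not along the pixel's ray), 0 where there is no reading.
- env.calibration(name): a dict with "fovy" (degrees; the focal length in pixels is half the picture's height over the tangent of half this angle, whatever the lens; pixels are square), "cx", "cy" (the principal point, pixels), "dist_coeffs" ([k1, k2, p1, p2, k3] as OpenCV has them; the pictures are not rectified), "xyz" and "rotation" of the camera in the world. Camera axes: x right, y up, looking along -z (the intrinsics and any distortion apply to the point x, -y, -z); pixel columns grow to the right and rows downward; lengths in m; the calibration is good to about 2 mm. A picture is of the moment at which its call begins: read the wrist's pose just before it. calibration takes no time and is no camera call; for the wrist camera it gives the pose at the moment of the call.
- env.finish_job(): hands the job in, once; it reports no verdict.
Trained networks look in the newest picture that a camera, given by its name, has taken for a name from the list of things; names that differ only in an ending like _2 or _b are one class to them, and where a whole thing is asked for, a point or a joint stands for the part that bears it (a point fixed in the world has none). Each returns a list of dicts, best first, with "score" (0 to 1); they miss things now and then, are a little off and sometimes report something else, mostly with a low value. They report only what shows in the picture. A call takes as long as a camera call. They do not tell look-alikes from the thing itself.
- env.search_frame(camera, query): "centre" ([column, row] as shares, 0 to 1, of the picture: columns of its width, rows of its height, amid what is visible of it).
- env.regions_of(camera, query): "mask" (420x560 bool, what is visible of it) and "centre" ([column, row] as shares, 0 to 1, of the picture: columns of its width, rows of its height, amid what is visible of it).
The state is a dict: "time_s": time; "joints": joint angles; "dq": joint speeds; "effort": joint torques, N m; "position": TCP position; "ee_rot": TCP orientation; "wrist_force": force on the tool from outside, world axes, zero at the start; "torque": the same for the moment, N m; "width": finger opening in m.
Only numpy, scipy, OpenCV 4.12 (cv2) and the standard library are available. Lean on these libraries where they do the work, as an engineer would, in place of code of your own. Each camera call takes 0.05 s, during which the arm holds its last target.

TASK

Set up the bench for sharpening: take the stack of four sharpening stones apart and lay each one, same side up as now, on the wooden holder made for its length, flat on the rubber between the two end stops, centred and in line with the holder. The stones chip, so set them down gently instead of dropping them, and leave the tape measure and the oil bottle standing where they are.

Things in the scene. Friction and masses are not known exactly. Their poses are not given: they have to be found in the camera images.
- stone_long: Combination bench stone, a plain bar of two layers (grey below, brown on top), the bottom one of the stack. 200 mm long (its x axis), 52 mm wide (y), 25 mm thick (z up), about 600 g, loose. Origin: centre of its underside. Either end may point either way.
- diamond_plate: Diamond sharpening plate, a bar with a black base and a dotted bare-steel face on top, lying on the long stone. 150 mm long (its x axis), 48 mm wide (y), 20 mm thick (z up), about 420 g, loose. Origin: centre of its underside. Either end may point either way.
- stone_short: Hard finishing stone, a plain pale bar, lying on the diamond plate. 105 mm long (its x axis), 42 mm wide (y), 18 mm thick (z up), about 190 g, loose. Origin: centre of its underside. Either end may point either way.
- stone_slip: Small dark grey slip stone with rounded edges, the top one of the stack. 75 mm long (its x axis), 30 mm wide (y), 14 mm thick (z up), about 75 g, loose. Origin: centre of its underside. Either end may point either way.
- holder_long: Low wooden holder, fixed to the bench, for the 200 mm piece: a board 256 mm long (x axis) and 72 mm wide (y), with a black rubber facing whose top lies 18 mm above the bench, between two pale wooden end stops (each 20 mm long, top 25 mm above the bench) that stand 216 mm apart along x; open at the sides. Origin: centre of its underside, on the bench.
- holder_plate: Low wooden holder, fixed to the bench, for the 150 mm piece: a board 206 mm long (x axis) and 68 mm wide (y), with a black rubber facing whose top lies 18 mm above the bench, between two pale wooden end stops (each 20 mm long, top 25 mm above the bench) that stand 166 mm apart along x; open at the sides. Origin: centre of its underside, on the bench.
- holder_short: Low wooden holder, fixed to the bench, for the 105 mm piece: a board 161 mm long (x axis) and 62 mm wide (y), with a black rubber facing whose top lies 18 mm above the bench, between two pale wooden end stops (each 20 mm long, top 25 mm above the bench) that stand 121 mm apart along x; open at the sides. Origin: centre of its underside, on the bench.
- holder_slip: Low wooden holder, fixed to the bench, for the 75 mm piece: a board 131 mm long (x axis) and 50 mm wide (y), with a black rubber facing whose top lies 18 mm above the bench, between two pale wooden end stops (each 20 mm long, top 25 mm above the bench) that stand 91 mm apart along x; open at the sides. Origin: centre of its underside, on the bench.
- tape_measure: Tape measure standing on its edge, bystander: about 90 x 36 x 56 mm high, loose. Origin: centre of its underside.
- oil_bottle: Small amber oil bottle with a black spout, bystander: 48 mm across, 135 mm high, loose, upright. Origin: centre of its underside.
Not all that is in view belongs to the job. What is shaped like the holder_plate but orange is not meant. Leave any orange look-alike of the stone_short alone.

How it is judged:
At the end, for the whole second after the job is handed in: Each of the four stones lies at rest, right side up and flat (within 0.06 rad), on the rubber facing of its own holder between the stops: underside 15 to 21 mm above the holder's underside, centre within 12 mm of the holder's centre seen from above, long axis within 0.14 rad of the holder's (horizontal distance between stone_long and holder_long below 0.012 m and z of stone_long in the frame of holder_long between 0.015 and 0.021 m and angle between the x axis of stone_long and the x axis of holder_long, either way round below 0.14 rad and angle between each of stone_long, diamond_plate, stone_short, stone_slip's own z axis and vertical below 0.06 rad and linear speed of each of stone_long, diamond_plate, stone_short, stone_slip below 0.02 m/s and angular speed of each of stone_long, diamond_plate, stone_short, stone_slip below 0.1 rad/s and horizontal distance between diamond_plate and holder_plate below 0.012 m and z of diamond_plate in the frame of holder_plate between 0.015 and 0.021 m and angle between the x axis of diamond_plate and the x axis of holder_plate, either way round below 0.14 rad and horizontal distance between stone_short and holder_short below 0.012 m and z of stone_short in the frame of holder_short between 0.015 and 0.021 m and angle between the x axis of stone_short and the x axis of holder_short, either way round below 0.14 rad and horizontal distance between stone_slip and holder_slip below 0.012 m and z of stone_slip in the frame of holder_slip between 0.015 and 0.021 m and angle between the x axis of stone_slip and the x axis of holder_slip, either way round below 0.14 rad); the robot touches nothing.
It fails at once if a stone is dropped or thrown: loose from the fingers and faster than 0.6 m/s (a fall of about 18 mm) ((contact force between stone_long and the fingers below 0.05 N and linear speed of stone_long above 0.6 m/s) or (contact force between diamond_plate and the fingers below 0.05 N and linear speed of diamond_plate above 0.6 m/s) or (contact force between stone_short and the fingers below 0.05 N and linear speed of stone_short above 0.6 m/s) or (contact force between stone_slip and the fingers below 0.05 N and linear speed of stone_slip above 0.6 m/s)).
It fails at once if the tape measure is moved more than 20 mm or tipped over (distance of tape_measure from where it was at the start of the episode above 0.02 m or angle between tape_measure's own z axis and vertical above 0.5 rad).
It fails at once if the oil bottle is moved more than 20 mm or tipped over (distance of oil_bottle from where it was at the start of the episode above 0.02 m or angle between oil_bottle's own z axis and vertical above 0.5 rad).
It also fails if it takes over 104 s, if anything falls off the work surface, if the arm or the gripper's body presses on something with over 40 N, if the wrist force passes 120 N, or if a joint passes its speed limit or range.

## Working session

There is one attempt and no reset: what is moved stays moved. The work goes in short steps, Python scripts to look and compute and a shell command to move; the robot and the scene stay as the last step left them, time stands still between calls to the robot, and variables do not carry over. Pictures are saved under pics/ and viewed, and the job is handed in when it is done.

```bash
ls -la; mkdir -p pics; cat > h.py <<'E'
import numpy as np, cv2, json
from plant import env
def save(name,cam):
    im,d=env.grab_frame(cam); cv2.imwrite(f'pics/{name}.png',im[:,:,::-1]); np.savez(f'pics/{name}.npz',im=im,d=d,cal=json.dumps({k:(np.asarray(v).tolist()) for k,v in env.calibration(cam).items()})); return im,d
def load(name):
    z=np.load(f'pics/{name}.npz'); return z['im'],z['d'],json.loads(str(z['cal']))
def cloud(d,cal):
    h,w=d.shape; f=h/2/np.tan(np.radians(cal['fovy'])/2)
    K=np.array([[f,0,cal['cx']],[0,f,cal['cy']],[0,0,1]])
    u,v=np.meshgrid(np.arange(w),np.arange(h))
    p=cv2.undistortPoints(np.stack([u,v],-1).reshape(-1,1,2).astype(float),K,np.array(cal['dist_coeffs'])).reshape(h,w,2)
    P=np.stack([p[...,0]*d,-p[...,1]*d,-d],-1)
    R=np.array(cal['rotation'])
    if R.shape!=(3,3):
        from scipy.spatial.transform import Rotation
        R=Rotation.from_quat([R[1],R[2],R[3],R[0]]).as_matrix()
    return P@R.T+np.array(cal['xyz'])
E
python3 - <<'E'
from h import *
print(env.get_obs())
for c in ['scene','top','wrist']:
    im,d=save(c+'0',c); print(c,env.calibration(c))
E
```

```text
total 12
drwxr-xr-x  3 agent agent 4096 Dec  6 16:35 .
drwxr-xr-x 23 root  root  4096 Dec  6 16:35 ..
drwxr-xr-x  2 agent agent 4096 Dec  6 16:35 pics
{'time_s': 0.0, 'joints': array([-1.22169982,  0.70707712, -0.02762575,  1.48501455,  0.0219778 ,
        0.95090692, -0.07545852]), 'dq': array([-0.00021146, -0.00086421,  0.00029508,  0.00057843,  0.00104615,
       -0.00145255, -0.00027104]), 'effort': array([-2.36807318e-04, -8.83241916e+01,  1.23445921e+00, -2.36170703e+01,
        1.67639303e-02,  6.53029580e-03, -4.68657902e-05]), 'position': array([0.21892445, 0.53140952, 0.24183857]), 'ee_rot': array([-1.01016322e-04,  1.94139730e-01,  9.80973731e-01, -5.42939111e-04]), 'wrist_force': array([ 0.4714663,  0.2272813, -0.1951667]), 'torque': array([ 0.06023423, -0.0150574 ,  0.00818639]), 'width': 0.0851960384941011}
scene {'fovy': 53.22985776000814, 'cx': 278.9933994040276, 'cy': 206.59842168761827, 'dist_coeffs': array([-0.03366234,  0.        ,  0.        ,  0.        ,  0.        ]), 'xyz': array([1.10840261, 0.19105976, 1.03658044]), 'rotation': array([0.57512045, 0.16375942, 0.22244455, 0.77002451])}
top {'fovy': 45.03753210845394, 'cx': 278.52317923658677, 'cy': 212.9598533726306, 'dist_coeffs': array([0.04890539, 0.        , 0.        , 0.        , 0.        ]), 'xyz': array([0.21825463, 0.01005301, 1.72594248]), 'rotation': array([-0.69404178, -0.06594116,  0.05903529,  0.71447365])}
wrist {'fovy': 66.08368091375955, 'cx': 277.3865694790586, 'cy': 205.82327819916569, 'dist_coeffs': array([-0.06903611,  0.        ,  0.        ,  0.        ,  0.        ]), 'xyz': array([0.15112763, 0.55953547, 0.37363069]), 'rotation': array([ 0.82193241, -0.12110013, -0.08090323,  0.55065101])}
```

View pics/scene0.png

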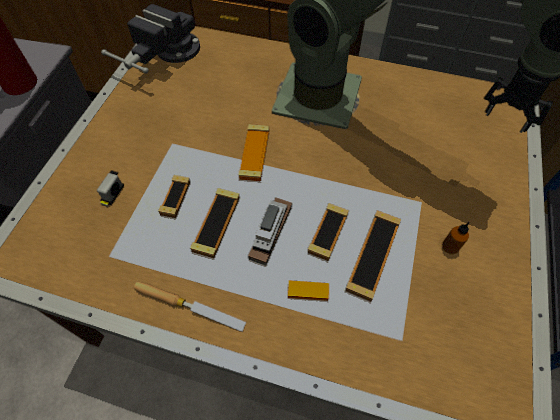

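View pics/top0.png

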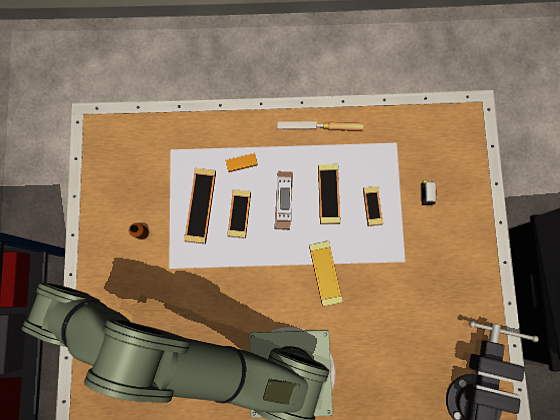

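View pics/wrist0.png

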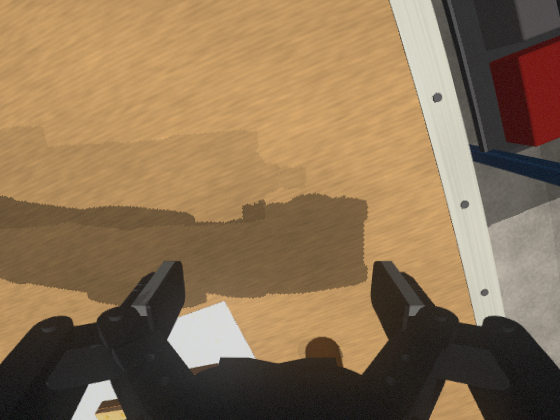

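The top view shows the stack at (285,200). The holders are long (200,206), short (239,214), plate (329,194) and slip (373,206). Possible confusions are the orange holder at (326,273) and the orange bar at (241,162), both excluded. The bottle is at (139,230) and the tape measure at (428,193).

```bash
cat > m.py <<'E'
from h import *
import sys
def masks(cam,name):
    im,d,cal=load(name)
    for q in ['stone_long','diamond_plate','stone_short','stone_slip','holder_long','holder_plate','holder_short','holder_slip','tape_measure','oil_bottle']:
        for r in env.regions_of(cam,q)[:3]:
            if r['score']<.3: continue
            m=r['mask'];P=cloud(d,cal); ok=m&(d>0)
            Q=P[ok]
            if len(Q)<20: continue
            z=Q[:,2]
            hi=Q[z>np.percentile(z,60)-.004] 
            rect=cv2.minAreaRect((Q[:,:2]*1000).astype(np.float32))
            print(cam,q,round(r['score'],2),'px',np.round(np.array(r['centre'])*[560,420]),'z10/50/90',np.round(np.percentile(z,[10,50,90])*1000,1),'rect',np.round(rect[0],1),np.round(rect[1],1),round(rect[2],1))
masks('top','top0'); masks('scene','scene0')
E
python3 m.py
```

```text
top stone_long 0.58 px [284. 176.] z10/50/90 [ 4.8 25.3 33.1] rect [5.757e+02 1.000e-01] [ 60.  212.3] 86.2
top stone_long 0.42 px [240. 212.] z10/50/90 [13.3 19.7 27.7] rect [527.  159.7] [ 64.1 159.8] 82.8
top diamond_plate 0.57 px [279. 191.] z10/50/90 [37.5 44.3 51.2] rect [575.   4.] [ 44.4 159. ] 88.2
top stone_short 0.58 px [287. 199.] z10/50/90 [57.7 63.9 70. ] rect [570.1   2.3] [ 40.4 105. ] 88.3
top stone_slip 0.77 px [284. 199.] z10/50/90 [65.8 76.8 82.8] rect [565.5   2. ] [35.3 83.8] 84.4
top holder_long 0.58 px [199. 208.] z10/50/90 [12.9 19.3 26.3] rect [559.8 292.6] [ 79.3 259.1] 80.7
top holder_plate 0.79 px [328. 197.] z10/50/90 [13.  19.3 26.7] rect [ 588.6 -152.3] [ 68.3 206.7] 89.4
top holder_plate 0.69 px [324. 274.] z10/50/90 [13.  19.6 27.1] rect [ 316.9 -128.8] [216.2  71.9] 10.4
top holder_short 0.78 px [241. 214.] z10/50/90 [11.8 19.6 27.7] rect [528.8 159.7] [ 66.5 167.5] 81.7
top holder_slip 0.81 px [375. 202.] z10/50/90 [12.1 19.9 27.7] rect [ 541.  -299.4] [132.7  51.5] 3.1
top tape_measure 0.52 px [427. 195.] z10/50/90 [10.5 52.7 60.7] rect [ 578.7 -4
[... 673 characters left out ...]
74. 256.] z10/50/90 [14.4 17.7 23.7] rect [566.2 292.3] [ 73.3 257.2] 82.2
scene holder_plate 0.6 px [257. 152.] z10/50/90 [12.8 18.  24.6] rect [ 319.4 -129.9] [213.5  72.7] 10.1
scene holder_short 0.79 px [328. 232.] z10/50/90 [13.6 17.9 24.8] rect [532.5 157.3] [ 62.7 164.3] 82.5
scene holder_slip 0.87 px [177. 198.] z10/50/90 [ 9.  17.5 25.1] rect [ 545.3 -306. ] [133.1  63.4] 3.9
scene tape_measure 0.59 px [110. 189.] z10/50/90 [ 8.3 42.9 56.3] rect [ 571.6 -508.5] [ 76.2 116.8] 88.2
scene oil_bottle 0.76 px [456. 239.] z10/50/90 [ 17.1  72.1 104.1] rect [449.  506.8] [ 50.  118.4] 65.2
scene oil_bottle 0.33 px [269. 254.] z10/50/90 [ 4.  22.9 26.7] rect [566.4   1.2] [ 59.  218.4] 85.9
```

Depth from both views agrees on the heights: 18 for the rubber, then 25, 45, 63 and 77 for the stone tops. Next I refine the poses by intersecting rays with those planes.

```bash
cat > r.py <<'E'
from h import *
from scipy.spatial.transform import Rotation
def plane(cal,shape,hz):
    d=np.ones(shape); P=cloud(d,cal); c=np.array(cal['xyz']); r=P-c
    t=(hz-c[2])/r[...,2]; return c+r*t[...,None]
def rect(pts):
    (c,s,a)=cv2.minAreaRect((pts*1000).astype(np.float32))
    b=cv2.boxPoints((c,s,a)); e=[b[1]-b[0],b[2]-b[1]]; e=max(e,key=np.linalg.norm)
    an=np.degrees(np.arctan2(e[1],e[0])); an=(an+90)%180-90
    return np.round(c,1),np.round(sorted(s),1),round(an,1)
H={'holder_long':(563,292.5),'holder_plate':(589,-152),'holder_short':(531,158.5),'holder_slip':(543,-302)}
def rubber(name):
    im,d,cal=load(name); Q=plane(cal,d.shape,.018); g=im.max(2)
    for k,(x,y) in H.items():
        near=np.hypot(Q[...,0]*1000-x,Q[...,1]*1000-y)<160
        near&=abs(Q[...,1]*1000-y)<50
        m=(near&(g<55)).astype(np.uint8); m=cv2.morphologyEx(m,cv2.MORPH_OPEN,np.ones((3,3)))
        n,l,s,c=cv2.connectedComponentsWithStats(m); i=1+np.argmax(s[1:,4])
        print(name,k,s[i,4],*rect(Q[l==i][:,:2]))
def stones(cam,name):
    im,d,cal=load(name)
    for q,h in [('stone_slip',.077),('stone_short',.063),('diamond_plate',.045),('stone_long',.025)]:
        Q=plane(cal,d.shape,h)
        for r in env.regions_of(cam,q)[:1]:
            m=r['mask']&(abs(Q[...,1])<.05)
            print(name,q,*rect(Q[m][:,:2]))
if __name__=='__main__':
    rubber('top0');rubber('scene0'); stones('top','top0'); stones('scene','scene0')
E
python3 r.py; python3 - <<'E'
from h import *
im,_,_=load('scene0'); c=im[180:280,210:330]; cv2.imwrite('pics/c1.png',cv2.resize(c,None,fx=5,fy=5,interpolation=cv2.INTER_CUBIC)[:,:,::-1])
E
```

```text
top0 holder_long 1015 [560.6 292.5] [ 57.7 213. ] -8.5
top0 holder_plate 716 [ 588.7 -152.3] [ 53.1 162.2] -0.4
top0 holder_short 475 [528.2 158.7] [ 47.9 117.9] -7.7
top0 holder_slip 247 [ 541.  -300.7] [32.8 87.8] 4.1
scene0 holder_long 1504 [561.7 292.7] [ 57.1 214.9] -8.2
scene0 holder_plate 935 [ 590.2 -152.6] [ 52.7 163.9] -0.4
scene0 holder_short 617 [528.8 158.6] [ 46.8 119.4] -8.1
scene0 holder_slip 287 [ 542.4 -301.2] [34.8 88.4] 4.2
top0 stone_slip [563.5   2. ] [35.  82.6] -5.5
top0 stone_short [568.3   2.4] [ 40.3 106.2] -1.8
top0 diamond_plate [572.4   4. ] [ 44.4 155.8] -1.7
top0 stone_long [571.6   0.6] [ 59.3 205. ] -4.0
scene0 stone_slip [5.725e+02 1.000e-01] [31.1 78.3] -1.5
scene0 stone_short [0. 0.] [0. 0.] 0.0
scene0 diamond_plate [579.8   4.9] [ 49.2 155.7] -2.7
scene0 stone_long [578.8   6.3] [ 58.2 211.1] -3.5
```

View pics/c1.png

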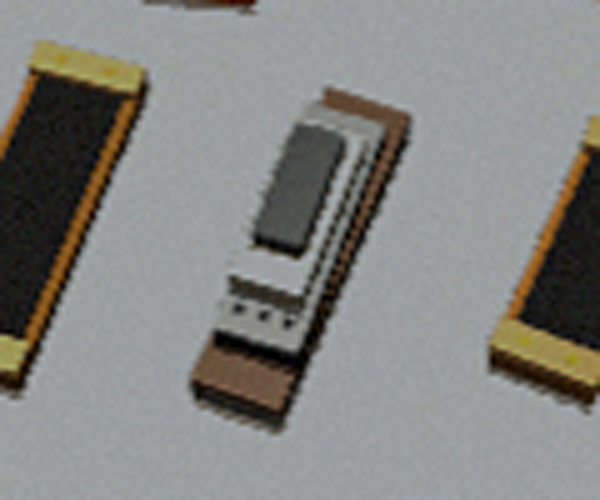

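```bash
cat > go.py <<'E'
import sys
from h import *
from scipy.spatial.transform import Rotation
def rel(x,y,z,th):
    o=env.get_obs(); q=o['ee_rot']; R=Rotation.from_quat([q[1],q[2],q[3],q[0]]).as_matrix()
    d=R.T@(np.array([x,y,z])/1000-o['position'])*100
    ax=np.degrees(np.arctan2(R[1,0],R[0,0])); dy=(ax-(180+th)+90)%180-90
    print('cm',np.round(d,2),'yaw',round(dy,1),'| pos',np.round(o['position']*1000,1),'ang',round(ax-180,1),'tilt',np.round(np.degrees(np.arccos(-R[2,2])),2),'j7',round(o['joints'][6],2),'t',round(o['time_s'],2),'w',round(o['width']*1000,1),'F',np.round(o['wrist_force'],1))
if __name__=='__main__': rel(*map(float,sys.argv[1:5]))
E
python3 go.py 570 2 250 -2
```

```text
cm [-52.63 -35.6   -0.77] yaw -20.4 | pos [219.  531.6 242.3] ang -22.4 tilt 0.0 j7 -0.08 t 1.55 w 85.3 F [-1.  -0.2  0.4]
```

```bash
python3 -m inch '[[-52.6,-35.6,-0.8,-20.4,-1],[-52.6,-35.6,-0.8,-20.4,-1],[-52.6,-35.6,-0.8,-20.4,-1],[-52.6,-35.6,-0.8,-20.4,-1],[-52.6,-35.6,-0.8,-20.4,-1],[-52.6,-35.6,-0.8,-20.4,-1],[-52.6,-35.6,-0.8,-20.4,-1],[-52.6,-35.6,-0.8,-20.4,-1]]' 40; python3 go.py 570 2 250 -2
```

```text
time_s: 2.22
position: [0.4039, 0.2519, 0.2467]
ee_rot: [0.0, 0.017, 1.0, 0.0]
wrist_force: [1.1, 0.7, -0.6]
width: 0.0854
cm [-17.47 -24.4   -0.33] yaw 0.0 | pos [403.9 251.9 246.7] ang -2.0 tilt 0.02 j7 0.76 t 2.22 w 85.4 F [ 1.1  0.7 -0.6]
```

```bash
python3 -m inch '[[-17.5,-24.4,-0.3,0,-1],[-17.5,-24.4,-0.3,0,-1],[-17.5,-24.4,-0.3,0,-1],[-17.5,-24.4,-0.3,0,-1],[-17.5,-24.4,-0.3,0,-1],[-17.5,-24.4,-0.3,0,-1],[-17.5,-24.4,-0.3,0,-1],[-17.5,-24.4,-0.3,0,-1]]'; python3 go.py 570 2 250 -2; python3 - <<'E'
from h import *
save('w1','wrist')
E
```

```text
time_s: 2.88
position: [0.5717, -0.0029, 0.2491]
ee_rot: [0.0, 0.021, 1.0, -0.001]
wrist_force: [-1.0, -1.3, -1.0]
width: 0.0853
cm [ 0.19  0.48 -0.1 ] yaw -0.4 | pos [571.7  -2.9 249.1] ang -2.4 tilt 0.17 j7 1.32 t 2.88 w 85.3 F [-1.  -1.3 -1. ]
```

View pics/w1.png

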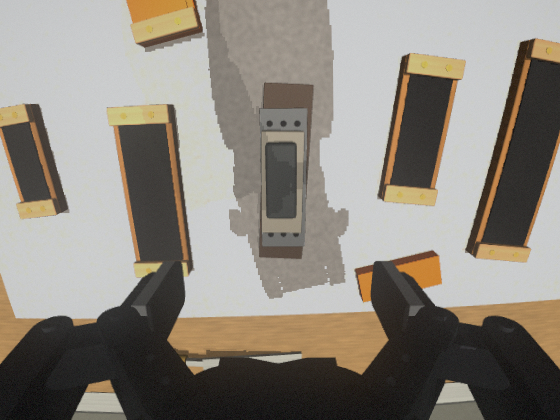

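The wrist view shows the whole stack: slip (282,180), pale stone under it, plate ends at (283,120) and (283,240), long stone ends at (287,93) and (283,252). Now I measure it.

```bash
cat > w.py <<'E'
from r import *
import sys
name=sys.argv[1]
im,d,cal=load(name); P=cloud(d,cal)
for nm,h in [('slip',.077),('short',.063),('plate',.045),('long',.025)]:
    Q=plane(cal,d.shape,h)
    m=(abs(P[...,2]-h)<.006)&(abs(P[...,1])<.06)&(d>0)&(abs(P[...,0]-.57)<.13)
    m=cv2.morphologyEx(m.astype(np.uint8),cv2.MORPH_OPEN,np.ones((3,3)))
    n,l,s,c=cv2.connectedComponentsWithStats(m)
    if n<2: continue
    M=m>0
    print(nm,M.sum(),'z',np.round(np.median(P[M][:,2])*1000,1),*rect(Q[M][:,:2]))
rubber(name)
E
python3 w.py w1
```

```text
slip 2338 z 76.7 [564.2   2. ] [29.6 73.7] -1.8
short 1865 z 62.8 [570.4   2.8] [ 41.9 104.2] -2.9
plate 1935 z 45.0 [571.1   4.6] [ 47.6 148.5] -2.2
long 1876 z 24.8 [571.2   5.6] [ 52.2 198.8] -4.9
w1 holder_long 7323 [560.  293.8] [ 58.7 215.8] -8.3
w1 holder_plate 941 [ 726.1 -148.8] [40.4 73. ] -38.7
w1 holder_short 1960 [507.9 162.7] [47.6 79.6] -6.8Traceback (most recent call last):
  File "w.py", line 13, in <module>
    rubber(name)
    ~~~~~~^^^^^^
  File "r.py", line 18, in rubber
    n,l,s,c=cv2.connectedComponentsWithStats(m); i=1+np.argmax(s[1:,4])
                                                     ~~~~~~~~~^^^^^^^^^
    return _wrapfunc(a, 'argmax', axis=axis, out=out, **kwds)
    return bound(*args, **kwds)
ValueError: attempt to get argmax of an empty sequence
```

```bash
python3 go.py 564.2 2 130 -1.8; python3 -m inch '[[0.8,0.5,4,-0.6,0.2],[0.8,0.5,8,-0.6,0.2],[0.8,0.5,11.9,-0.6,0.2],[0.8,0.5,11.9,-0.6,0.2],[0.8,0.5,11.9,-0.6,0.2],[0.8,0.5,11.9,-0.6,0.2]]'; python3 go.py 564.2 2 76 -1.8; python3 - <<'E'
from h import *
im,d=save('w2','wrist'); cal=load('w2')[2]; P=cloud(d,cal)
for r in range(230,300,6): print(r,[(c,*np.round(P[r,c]*1000).astype(int)) for c in range(170,400,12) if P[r,c,2]>.09])
E
```

```text
cm [ 0.71  0.34 11.89] yaw -0.5 | pos [571.2  -1.4 248.9] ang -2.3 tilt 0.12 j7 1.32 t 2.93 w 85.4 F [ 0.8 -1.6 -0.6]
time_s: 3.43
position: [0.5625, 0.0093, 0.1326]
ee_rot: [0.001, 0.012, 1.0, 0.0]
wrist_force: [0.6, 0.3, 1.0]
width: 0.0342
cm [-0.17 -0.72  5.66] yaw 0.4 | pos [562.5   9.3 132.6] ang -1.4 tilt 0.12 j7 1.26 t 3.43 w 34.2 F [0.6 0.3 1. ]
230 []
236 []
242 []
248 []
254 [(230, np.int64(551), np.int64(-12), np.int64(132)), (314, np.int64(555), np.int64(27), np.int64(126)), (326, np.int64(552), np.int64(31), np.int64(132))]
260 [(218, np.int64(555), np.int64(-18), np.int64(131)), (230, np.int64(551), np.int64(-11), np.int64(138)), (242, np.int64(559), np.int64(-8), np.int64(123)), (314, np.int64(557), np.int64(26), np.int64(128)), (326, np.int64(552), np.int64(30), np.int64(139)), (338, np.int64(557), np.int64(37), np.int64(129))]
266 [(218, np.int64(556), np.int64(-17), np.int64(135)), (230, np.int64(551), np.int64(-10), np.int64(144)), (242, np.int64(562), np.int64(-8), np.int64(124)), (314, np.int64(561), np.int64(27), np.int64(127)), (326, np.int64(552), np.int64(30)
[... 1496 characters left out ...]
np.int64(26), np.int64(132)), (326, np.int64(553), np.int64(27), np.int64(161)), (338, np.int64(551), np.int64(31), np.int64(164)), (350, np.int64(550), np.int64(35), np.int64(167))]
296 [(194, np.int64(550), np.int64(-19), np.int64(168)), (206, np.int64(549), np.int64(-15), np.int64(170)), (218, np.int64(551), np.int64(-11), np.int64(167)), (230, np.int64(554), np.int64(-8), np.int64(162)), (314, np.int64(574), np.int64(26), np.int64(131)), (326, np.int64(556), np.int64(27), np.int64(160)), (338, np.int64(552), np.int64(31), np.int64(167)), (350, np.int64(550), np.int64(34), np.int64(170)), (362, np.int64(551), np.int64(38), np.int64(169)), (398, np.int64(551), np.int64(51), np.int64(170))]
```

View pics/w2.png

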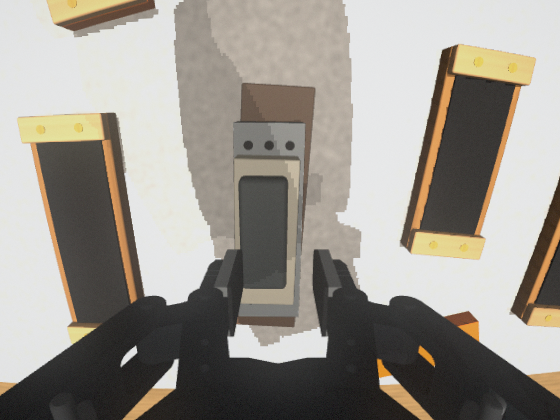

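```bash
python3 go.py 564.2 2 130 -1.8;python3 -m inch '[[0,-0.7,0,0.4,0],[0,-0.7,0,0.4,0],[0,-0.7,0,0.4,0],[0,-0.7,0,0.4,0]]'; python3 go.py 564.2 2 75.5 -1.8
```

```text
cm [-0.17 -0.72  0.29] yaw 0.4 | pos [562.7   9.2 132.9] ang -1.4 tilt 0.17 j7 1.26 t 3.48 w 34.2 F [-0.2  0.3  0.6]
time_s: 3.82
position: [0.5617, 0.0019, 0.1311]
ee_rot: [0.0, 0.016, 1.0, -0.0]
wrist_force: [0.2, 0.3, -0.2]
width: 0.0428
cm [-0.25  0.01  5.56] yaw -0.0 | pos [561.7   1.9 131.1] ang -1.8 tilt 0.04 j7 1.26 t 3.82 w 42.8 F [ 0.2  0.3 -0.2]
```

```bash
python3 -m inch '[[-0.2,0,2.5,0,0],[-0.2,0,4.5,0,0],[-0.2,0,5.5,0,0],[-0.2,0,5.5,0,0],[-0.2,0,5.5,0,0]]'; python3 go.py 564.2 2 75.5 -1.8; python3 - <<'E'
from h import *
im,d=save('w3','wrist')
E
```

```text
time_s: 4.23
position: [0.5635, 0.0021, 0.0759]
ee_rot: [-0.0, 0.016, 1.0, -0.0]
wrist_force: [-0.5, 0.7, 0.7]
width: 0.0428
cm [-0.07 -0.01  0.04] yaw 0.0 | pos [563.5   2.1  75.9] ang -1.8 tilt 0.02 j7 1.24 t 4.23 w 42.8 F [-0.5  0.7  0.7]
```

View pics/w3.png

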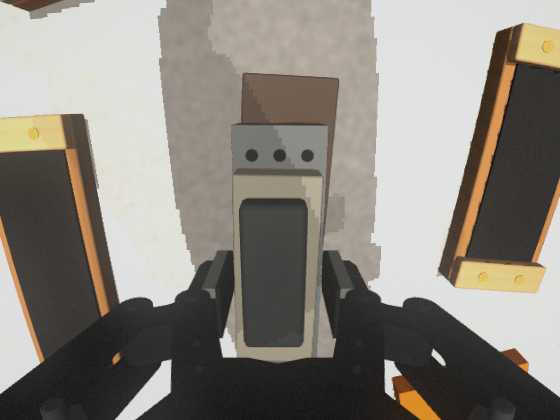

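Fingers straddle the slip (rows 200–345) centrally. I close them.

```bash
python3 -m inch '[[0,0,0,0,0.5],[0,0,0,0,1],[0,0,0,0,1],[0,0,0,0,1],[0,0,0,0,1]]' 40; python3 go.py 564.2 2 75.5 -1.8; python3 -m inch '[[0,0,-0.5,0,1],[0,0,-1.5,0,1],[0,0,-3,0,1],[0,0,-5,0,1],[0,0,-5,0,1]]'; python3 go.py 541.7 -301 150 4.1; python3 - <<'E'
from h import *
im,d=save('w4','wrist')
E
```

```text
time_s: 4.7
position: [0.564, 0.002, 0.0768]
ee_rot: [0.001, 0.016, 1.0, -0.0]
wrist_force: [-0.8, 0.1, 7.3]
width: 0.0289
cm [-0.02 -0.    0.13] yaw 0.0 | pos [564.    2.   76.8] ang -1.8 tilt 0.09 j7 1.24 t 4.7 w 28.9 F [-0.8  0.1  7.3]
time_s: 5.12
position: [0.5648, 0.002, 0.1296]
ee_rot: [0.002, 0.016, 1.0, 0.0]
wrist_force: [0.2, 0.8, -0.0]
width: 0.0291
cm [  1.35 -30.36  -2.06] yaw -5.9 | pos [564.8   2.  129.6] ang -1.8 tilt 0.27 j7 1.26 t 5.12 w 29.1 F [ 0.2  0.8 -0. ]
```

View pics/w4.png

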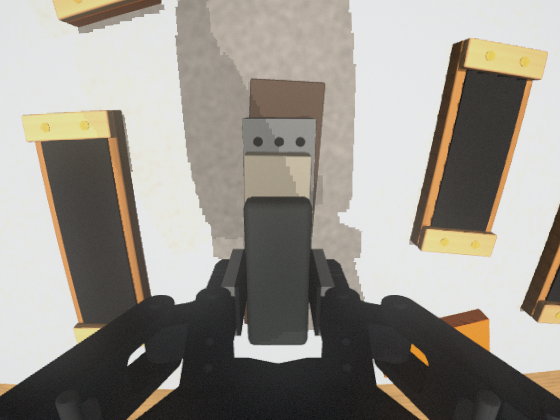

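Slip is held level (248–310, 198–343). I carry it over to holder_slip.

```bash
python3 -m inch '[[1.3,-30.4,-1,-5.9,1],[1.3,-30.4,-1,-5.9,1],[1.3,-30.4,-1,-5.9,1],[1.3,-30.4,-1,-5.9,1],[1.3,-30.4,-1,-5.9,1],[1.3,-30.4,-1,-5.9,1],[1.3,-30.4,-1,-5.9,1],[1.3,-30.4,-1,-5.9,1]]'; python3 -m inch '[[0,0,0,0,1],[0,0,0,0,1],[0,0,0,0,1]]'; python3 go.py 541.7 -301 100 4.1; python3 - <<'E'
from h import *
im,d=save('w5','wrist')
E
```

```text
time_s: 5.83
position: [0.5387, -0.3085, 0.1355]
ee_rot: [-0.001, -0.033, 0.999, -0.002]
wrist_force: [-1.3, -0.6, -0.9]
width: 0.0287
time_s: 6.08
position: [0.5412, -0.3004, 0.1356]
ee_rot: [-0.0, -0.036, 0.999, 0.0]
wrist_force: [0.1, 0.9, -1.2]
width: 0.0289
cm [-0.05 -0.07  3.56] yaw 0.1 | pos [ 541.2 -300.4  135.6] ang -355.8 tilt 0.03 j7 1.83 t 6.08 w 28.9 F [ 0.1  0.9 -1.2]
```

View pics/w5.png

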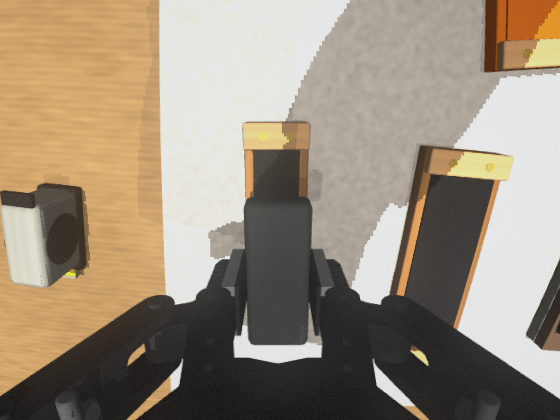

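```bash
python3 - <<'E'
from r import *
im,d,cal=load('w5')
print(plane(cal,d.shape,.025)[[122,149,149,122],[277,277,248,309]]*1000)
print(plane(cal,d.shape,.018)[[180,180],[255,300]]*1000)
E
python3 -m inch '[[0,0,3,0,1],[0,0,6,0,1],[0,0,8,0,1],[0,0,9,0,1],[0,0,9,0,1],[0,0,9,0,1]]'; python3 go.py 541.7 -301 31.8 4.1; python3 - <<'E'
from h import *
im,d=save('w6','wrist')
E
```

```text
[[ 477.1308917  -305.03597194   25.        ]
 [ 496.7321957  -303.59572968   25.        ]
 [ 498.29733517 -325.17801902   25.        ]
 [ 475.37124976 -281.72177748   25.        ]]
[[ 523.05286437 -319.04436657   18.        ]
 [ 520.45198862 -283.67798049   18.        ]]
time_s: 6.63
position: [0.5415, -0.301, 0.0462]
ee_rot: [0.0, -0.036, 0.999, -0.0]
wrist_force: [-0.4, -0.3, 0.5]
width: 0.0288
cm [-0.02 -0.01  1.44] yaw 0.1 | pos [ 541.5 -301.    46.2] ang -355.8 tilt 0.02 j7 1.79 t 6.63 w 28.8 F [-0.4 -0.3  0.5]
```

View pics/w6.png

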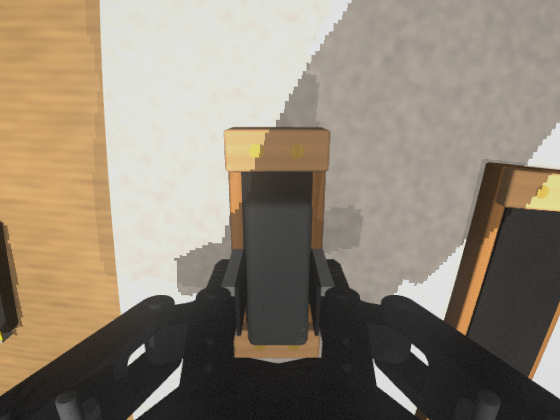

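```bash
python3 -m inch '[[0,0,0.6,0,1],[0,0,1,0,1],[0,0,1.2,0,1],[0,0,1.2,0,1]]'; python3 -m inch '[[0,0,0.2,0,1],[0,0,0.2,0,1],[0,0,0.2,0,1]]';python3 go.py 542 -301 31.8 4.1
```

```text
time_s: 7.02
position: [0.5409, -0.3014, 0.0333]
ee_rot: [-0.0, -0.036, 0.999, 0.0]
wrist_force: [-0.5, 0.6, -1.1]
width: 0.0291
time_s: 7.27
position: [0.5411, -0.3015, 0.0318]
ee_rot: [0.0, -0.036, 0.999, -0.0]
wrist_force: [-1.2, -0.4, 5.3]
width: 0.029
cm [-0.09  0.05  0.  ] yaw 0.0 | pos [ 541.1 -301.5   31.8] ang -355.9 tilt 0.03 j7 1.78 t 7.27 w 29.0 F [-1.2 -0.4  5.3]
```

```bash
python3 -m inch '[[0,0,0,0,0.25],[0,0,0,0,0.15],[0,0,0,0,0.1],[0,0,0,0,0.1],[0,0,-1,0,0],[0,0,-3,0,-0.2],[0,0,-6,0,-0.4],[0,0,-10,0,-0.4]]'; python3 -m inch '[[0,0,0,0,-0.4],[0,0,0,0,-0.4]]';python3 go.py 570.4 2.8 140 -2.9;  python3 - <<'E'
from h import *
im,d=save('w7','wrist')
E
```

```text
time_s: 7.93
position: [0.5401, -0.3009, 0.1317]
ee_rot: [-0.001, -0.036, 0.999, 0.001]
wrist_force: [-1.1, 0.7, -0.1]
width: 0.0596
time_s: 8.1
position: [0.5417, -0.3019, 0.1342]
ee_rot: [0.002, -0.036, 0.999, -0.001]
wrist_force: [0.6, 0.4, -0.4]
width: 0.0599
cm [-5.03 30.18 -0.62] yaw 7.0 | pos [ 541.7 -301.9  134.2] ang -355.9 tilt 0.22 j7 1.82 t 8.1 w 59.9 F [ 0.6  0.4 -0.4]
```

View pics/w7.png

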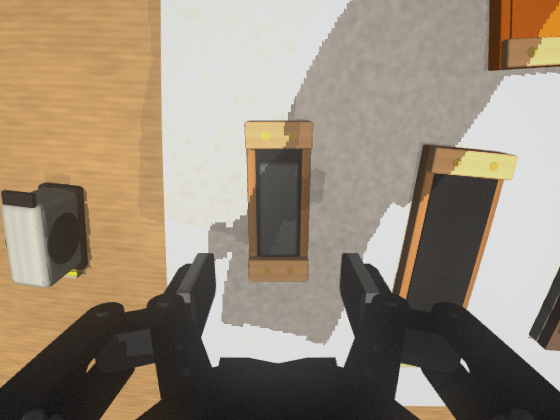

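Slip lies centred on its rubber (278,208), between stops at rows 148 and 260. Next is the short stone.

```bash
python3 -m inch '[[-5,30.2,-0.6,7,-0.3],[-5,30.2,-0.6,7,-0.3],[-5,30.2,-0.6,7,-0.3],[-5,30.2,-0.6,7,-0.3],[-5,30.2,-0.6,7,-0.3],[-5,30.2,-0.6,7,-0.3],[-5,30.2,-0.6,7,-0.3],[-5,30.2,-0.6,7,-0.3]]';python3 -m inch '[[0,0,0,0,-0.3],[0,0,0,0,-0.3],[0,0,0,0,-0.3]]';python3 go.py 570.4 2.8 64 -2.9;  python3 - <<'E'
from h import *
im,d=save('w8','wrist')
E
sed -i 's/^rubber/#rubber/' w.py; python3 w.py w8
```

```text
time_s: 8.82
position: [0.5689, 0.0102, 0.1371]
ee_rot: [-0.001, 0.022, 1.0, 0.002]
wrist_force: [0.6, 1.1, -0.2]
width: 0.0554
time_s: 9.07
position: [0.5689, 0.0023, 0.137]
ee_rot: [-0.001, 0.026, 1.0, -0.0]
wrist_force: [0.6, -1.0, 1.0]
width: 0.0553
cm [-0.15  0.07  7.3 ] yaw -0.0 | pos [568.9   2.3 137. ] ang -2.9 tilt 0.08 j7 1.25 t 9.07 w 55.3 F [ 0.6 -1.   1. ]
short 9019 z 63.1 [570.7   0.8] [ 42.  104.4] -3.0
plate 3792 z 45.2 [572.6   2.3] [ 48.1 150.2] -2.1
long 3540 z 25.1 [571.9   3.9] [ 51.9 199.1] -4.7
```

View pics/w8.png

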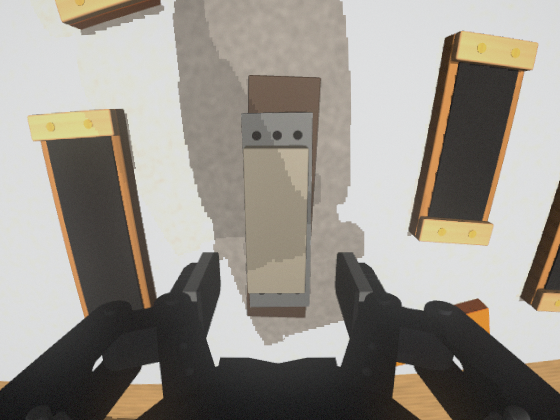

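```bash
python3 -m inch '[[-0.1,0.1,3,0,-0.3],[-0.1,0.1,5.5,0,-0.3],[-0.1,0.1,7,0,-0.3],[-0.1,0.1,7.6,0,-0.3],[-0.1,0.1,7.6,0,-0.3],[-0.1,0.1,7.6,0,-0.3]]'; python3 go.py 570.7 1.8 59.5 -2.9;python3 -m inch '[[0,0,0,0,0],[0,0,0,0,0.3],[0,0,0,0,1],[0,0,0,0,1],[0,0,0,0,1]]' 50; python3 go.py 570.7 1.8 59.5 -2.9
```

```text
time_s: 9.62
position: [0.5705, 0.0037, 0.0621]
ee_rot: [0.0, 0.026, 1.0, -0.0]
wrist_force: [-0.1, -0.4, 0.8]
width: 0.0557
cm [-0.03 -0.19  0.26] yaw -0.0 | pos [570.5   3.7  62.1] ang -2.9 tilt 0.02 j7 1.22 t 9.62 w 55.7 F [-0.1 -0.4  0.8]
time_s: 10.03
position: [0.5708, 0.0039, 0.0629]
ee_rot: [0.001, 0.025, 1.0, -0.0]
wrist_force: [-2.2, -1.4, 9.9]
width: 0.0406
cm [-0.   -0.21  0.34] yaw -0.0 | pos [570.8   3.9  62.9] ang -2.9 tilt 0.1 j7 1.22 t 10.03 w 40.6 F [-2.2 -1.4  9.9]
```

```bash
python3 -m inch '[[0,0,-0.5,0,1],[0,0,-1.5,0,1],[0,0,-3,0,1],[0,0,-6,0,1],[0,0,-8,0,1],[0,0,-8,0,1]]'; python3 go.py 528.5 158.6 130 -8; python3 - <<'E'
from h import *
im,d=save('w9','wrist')
E
```

```text
time_s: 10.53
position: [0.5718, 0.0044, 0.1463]
ee_rot: [0.003, 0.025, 1.0, 0.0]
wrist_force: [0.5, 0.5, -0.9]
width: 0.0402
cm [ 5.12 15.18  1.61] yaw 5.1 | pos [571.8   4.4 146.3] ang -2.9 tilt 0.34 j7 1.25 t 10.53 w 40.2 F [ 0.5  0.5 -0.9]
```

View pics/w9.png

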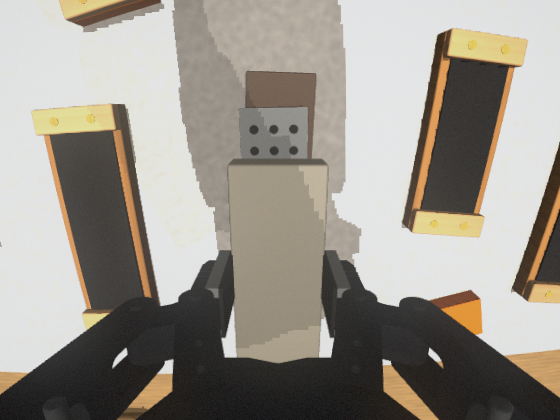

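Pale stone held square (229–327 columns, near end row 160). Moving to holder_short, the black-rubber one at (465,130), not the orange piece.

```bash
python3 -m inch '[[5.1,15.2,1.5,5.1,1],[5.1,15.2,1.5,5.1,1],[5.1,15.2,1.5,5.1,1],[5.1,15.2,1.5,5.1,1],[5.1,15.2,1.5,5.1,1],[5.1,15.2,1.5,5.1,1],[5.1,15.2,1.5,5.1,1]]';python3 go.py 528.5 158.6 50 -8; python3 - <<'E'
from h import *
im,d=save('w10','wrist')
E
```

```text
time_s: 11.17
position: [0.527, 0.158, 0.1263]
ee_rot: [-0.0, 0.07, 0.998, -0.0]
wrist_force: [-0.1, -0.9, -1.9]
width: 0.0401
cm [-0.15  0.09  7.63] yaw -0.0 | pos [527.  158.  126.3] ang -8.0 tilt 0.06 j7 0.93 t 11.17 w 40.1 F [-0.1 -0.9 -1.9]
```

View pics/w10.png

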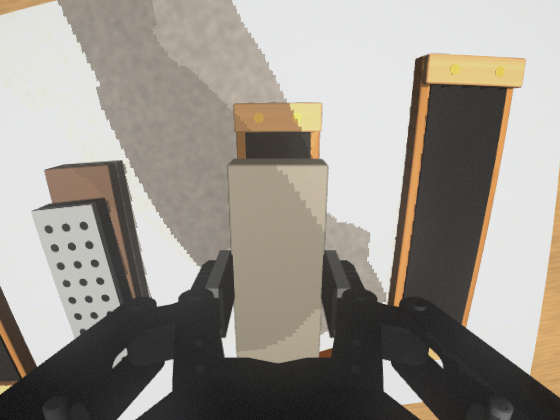

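```bash
cat > stop.py <<'E'
from r import *
import sys
# stop.py name col r_outer r_inner colL colR half_inner theta ; near stop top z=25
n,c,ro,ri,cl,cr,hi,th=sys.argv[1],*map(float,sys.argv[2:])
im,d,cal=load(n); P=plane(cal,d.shape,.025); c,ro,ri,cl,cr=map(int,(c,ro,ri,cl,cr))
u=np.array([np.cos(np.radians(th)),np.sin(np.radians(th))])
rm=(ro+ri)//2
mid=(P[rm,cl,:2]+P[rm,cr,:2])*500
print('outer->ctr',P[ro,c,:2]*1000+u*(hi+20),'inner->ctr',P[ri,c,:2]*1000+u*hi,'mid->ctr',mid+u*(hi+10),'width',np.linalg.norm(P[rm,cl]-P[rm,cr])*1000)
E
python3 stop.py w10 278 103 131 234 321 60.5 -8
python3 - <<'E'
from r import *
im,d,cal=load('w10'); P=cloud(d,cal); 
# held stone near end, top face z
for r in (164,180,220): print(P[r,278]*1000)
E
```

```text
outer->ctr [530.15305026 157.62704098] inner->ctr [529.2537909  157.75162886] mid->ctr [529.4863271 157.3657664] width 60.938461199956855
[476.25780358 165.04217016 125.27257275]
[482.74141774 164.12910884 126.25755832]
[499.95540334 161.7083231  126.95712382]
```

```bash
python3 -m inch '[[-0.2,0,3,0,1],[-0.2,0,6,0,1],[-0.2,0,7.6,0,1],[-0.2,0,8,0,1],[-0.2,0,8,0,1],[-0.2,0,8,0,1]]';python3 go.py 529.4 158 35.9 -8; python3 - <<'E'
from h import *
im,d=save('w11','wrist')
E
```

```text
time_s: 11.72
position: [0.5295, 0.1579, 0.0474]
ee_rot: [0.0, 0.07, 0.998, 0.0]
wrist_force: [0.4, 0.3, -1.5]
width: 0.0403
cm [0.02 0.01 1.15] yaw -0.0 | pos [529.5 157.9  47.4] ang -8.0 tilt 0.05 j7 0.91 t 11.72 w 40.3 F [ 0.4  0.3 -1.5]
```

View pics/w11.png

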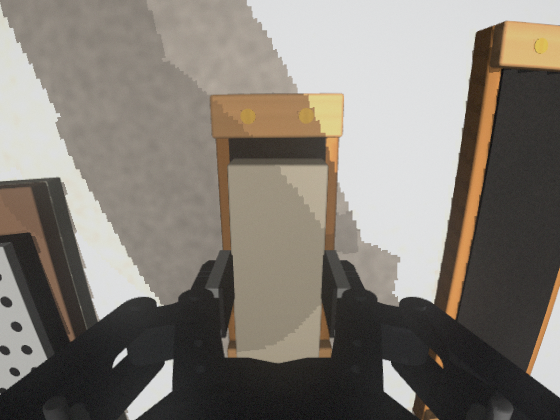

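Stone lies over the rubber with the near gap at rows 137–160, aligned. I lower it.

```bash
python3 -m inch '[[0,0,0.5,0,1],[0,0,0.8,0,1],[0,0,1,0,1],[0,0,1,0,1]]'; python3 -m inch '[[0,0,0.15,0,1],[0,0,0.2,0,1],[0,0,0.2,0,1]]';python3 go.py 529.4 158 35.9 -8
```

```text
time_s: 12.1
position: [0.5289, 0.1584, 0.0363]
ee_rot: [-0.0, 0.07, 0.998, -0.0]
wrist_force: [-0.5, 0.1, -2.9]
width: 0.0407
time_s: 12.35
position: [0.529, 0.1585, 0.0359]
ee_rot: [0.0, 0.07, 0.998, -0.0]
wrist_force: [-8.1, -1.8, 28.7]
width: 0.041
cm [-0.04 -0.04 -0.  ] yaw 0.0 | pos [529.  158.5  35.9] ang -8.0 tilt 0.04 j7 0.9 t 12.35 w 41.0 F [-8.1 -1.8 28.7]
```

```bash
python3 -m inch '[[0,0,-0.12,0,1],[0,0,-0.12,0,0],[0,0,-0.12,0,-0.1],[0,0,-0.12,0,-0.2],[0,0,-1,0,-0.3],[0,0,-3,0,-0.4],[0,0,-6,0,-0.4],[0,0,-10,0,-0.4]]'; python3 -m inch '[[0,0,0,0,-0.5],[0,0,0,0,-0.5]]';python3 go.py 572 3.5 140 -2.2;  python3 - <<'E'
from h import *
im,d=save('w12','wrist')
E
```

```text
time_s: 13.02
position: [0.528, 0.1582, 0.1347]
ee_rot: [-0.001, 0.07, 0.998, -0.001]
wrist_force: [0.4, -0.5, 0.3]
width: 0.0595
time_s: 13.18
position: [0.5298, 0.1586, 0.1367]
ee_rot: [0.002, 0.07, 0.998, 0.001]
wrist_force: [-0.3, 0.3, -0.8]
width: 0.0639
cm [ -6.34 -14.77  -0.33] yaw -5.8 | pos [529.8 158.6 136.7] ang -8.0 tilt 0.2 j7 0.93 t 13.18 w 63.9 F [-0.3  0.3 -0.8]
```

View pics/w12.png

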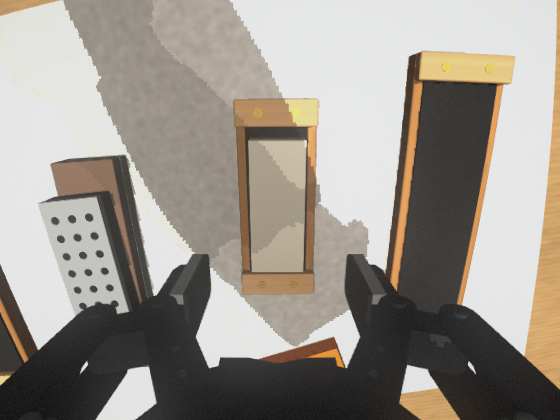

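Short stone is between the stops, near gap rows 126–138 and far edge ~272. Next is the plate, and I check the numbers while moving.

```bash
cat > chk.py <<'E'
from r import *
import sys
# chk name x y h : face at height h near x,y
n,x,y,h=sys.argv[1],*map(float,sys.argv[2:5]); L,W=map(float,sys.argv[5:7])
im,d,cal=load(n);P=cloud(d,cal)*1000;Q=plane(cal,d.shape,h/1000)
m=(abs(P[...,2]-h)<4)&(np.hypot(P[...,0]-x,P[...,1]-y)<L*.6)&(abs(P[...,1]-y)<W*.75+8)
m=cv2.morphologyEx(m.astype(np.uint8),cv2.MORPH_OPEN,np.ones((3,3)))
k,l,s,c=cv2.connectedComponentsWithStats(m);i=1+np.argmax(s[1:,4]);M=l==i
print(M.sum(),'z',np.round(np.percentile(P[M][:,2],[10,50,90]),1),*rect(Q[M][:,:2]))
E
python3 chk.py w12 529 158 36 105 42
python3 chk.py w7 542 -301 32 75 30
python3 -m inch '[[-6.3,-14.8,-0.3,-5.8,-0.5],[-6.3,-14.8,-0.3,-5.8,-0.5],[-6.3,-14.8,-0.3,-5.8,-0.5],[-6.3,-14.8,-0.3,-5.8,-0.5],[-6.3,-14.8,-0.3,-5.8,-0.5],[-6.3,-14.8,-0.3,-5.8,-0.5],[-6.3,-14.8,-0.3,-5.8,-0.5]]';python3 go.py 572 3.5 45 -2.2;  python3 - <<'E'
from h import *
im,d=save('w13','wrist')
E
python3 w.py w13
```

```text
7306 z [33.7 34.5 35.3] [528.3 158.4] [ 41.6 102.9] -8.0
3494 z [29.3 30.2 31.1] [ 541.  -300.9] [29.1 72.8] 4.3
time_s: 13.82
position: [0.5703, 0.0036, 0.1367]
ee_rot: [-0.001, 0.019, 1.0, 0.0]
wrist_force: [0.5, 0.6, -0.8]
width: 0.0638
cm [-0.18 -0.01  9.17] yaw 0.0 | pos [570.3   3.6 136.7] ang -2.2 tilt 0.09 j7 1.25 t 13.82 w 63.8 F [ 0.5  0.6 -0.8]
plate 12841 z 45.2 [572.6   3.2] [ 48.2 149.5] -2.0
long 3580 z 25.2 [571.9   4.5] [ 52.3 199.1] -4.7
```

View pics/w13.png

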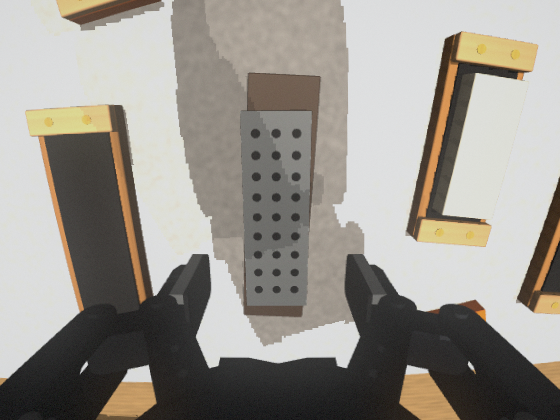

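```bash
python3 -m inch '[[-0.2,0,3.5,-0.1,-0.5],[-0.2,0,6.5,-0.1,-0.5],[-0.2,0,8.5,-0.1,-0.5],[-0.2,0,9.5,-0.1,-0.5],[-0.2,0,9.5,-0.1,-0.5],[-0.2,0,9.5,-0.1,-0.5]]'; python3 go.py 572.6 3.2 42 -2.1;python3 -m inch '[[0,0,0,0,-0.1],[0,0,0,0,0.2],[0,0,0,0,1],[0,0,0,0,1],[0,0,0,0,1]]' 70; python3 go.py 572.6 3.2 42 -2.1
```

```text
time_s: 14.37
position: [0.5729, 0.0037, 0.043]
ee_rot: [-0.0, 0.018, 1.0, 0.0]
wrist_force: [-0.2, -0.9, 0.0]
width: 0.0639
cm [ 0.03 -0.05  0.1 ] yaw 0.1 | pos [572.9   3.7  43. ] ang -2.0 tilt 0.0 j7 1.22 t 14.37 w 63.9 F [-0.2 -0.9  0. ]
time_s: 14.78
position: [0.5734, 0.0032, 0.0443]
ee_rot: [0.001, 0.018, 1.0, 0.0]
wrist_force: [-3.2, 0.0, 11.9]
width: 0.0462
cm [ 0.08 -0.    0.23] yaw 0.0 | pos [573.4   3.2  44.3] ang -2.1 tilt 0.12 j7 1.22 t 14.78 w 46.2 F [-3.2  0.  11.9]
```

```bash
python3 -m inch '[[0,0,-0.5,0,1],[0,0,-1.5,0,1],[0,0,-3,0,1],[0,0,-6,0,1],[0,0,-9,0,1],[0,0,-9,0,1],[0,0,-9,0,1]]'; python3 go.py 590 -152.4 130 -0.4; python3 - <<'E'
from h import *
im,d=save('w14','wrist')
E
```

```text
time_s: 15.37
position: [0.5734, 0.003, 0.1345]
ee_rot: [0.002, 0.018, 1.0, 0.0]
wrist_force: [-0.3, -0.1, -4.4]
width: 0.0461
cm [ -2.23 -15.46   0.45] yaw -1.7 | pos [573.4   3.  134.5] ang -2.1 tilt 0.18 j7 1.25 t 15.37 w 46.1 F [-0.3 -0.1 -4.4]
```

View pics/w14.png

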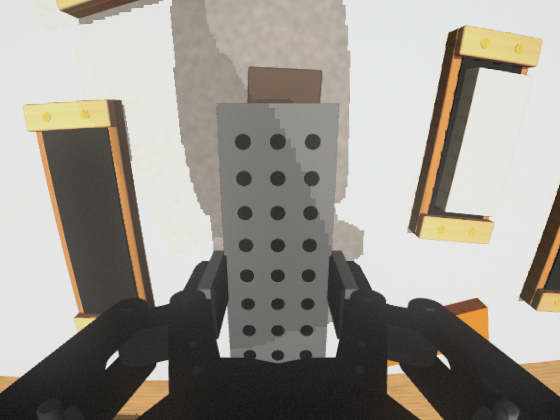

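Plate is held (near end row 103). Moving to holder_plate, the black-rubber one on the left.

```bash
python3 -m inch '[[-2.2,-15.5,0.4,-1.7,1],[-2.2,-15.5,0.4,-1.7,1],[-2.2,-15.5,0.4,-1.7,1],[-2.2,-15.5,0.4,-1.7,1],[-2.2,-15.5,0.4,-1.7,1],[-2.2,-15.5,0.4,-1.7,1],[-2.2,-15.5,0.4,-1.7,1]]';python3 go.py 590 -152.4 50 -0.4; python3 - <<'E'
from h import *
im,d=save('w15','wrist')
E
```

```text
time_s: 16.0
position: [0.5887, -0.152, 0.1276]
ee_rot: [-0.001, 0.003, 1.0, 0.0]
wrist_force: [-0.5, 0.6, -4.0]
width: 0.0457
cm [-0.14 -0.05  7.76] yaw 0.0 | pos [ 588.7 -152.   127.6] ang -0.4 tilt 0.1 j7 1.52 t 16.0 w 45.7 F [-0.5  0.6 -4. ]
```

View pics/w15.png

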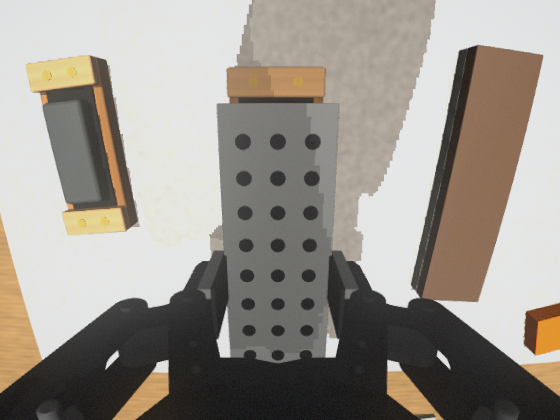

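```bash
python3 stop.py w15 277 67 96 228 325 83 -0.4
python3 - <<'E'
from r import *
im,d,cal=load('w15'); P=cloud(d,cal); 
for r in (104,106,110,140,200): print(r,P[r,276]*1000)
E
python3 -m inch '[[-0.1,0,3,0,1],[-0.1,0,6,0,1],[-0.1,0,7.4,0,1],[-0.1,0,7.8,0,1],[-0.1,0,7.8,0,1],[-0.1,0,7.8,0,1]]';python3 go.py 590 -152.4 37.3 -0.4; python3 - <<'E'
from h import *
im,d=save('w16','wrist')
E
```

```text
outer->ctr [ 590.42727369 -151.75889057] inner->ctr [ 589.45099299 -151.72222027] mid->ctr [ 589.39564348 -152.07653422] width 66.682509965977
104 [ 513.4824353  -151.60609139  127.87610284]
106 [ 514.25067343 -151.60836193  128.80673731]
110 [ 515.76432989 -151.6208385   127.63615434]
140 [ 527.2582061  -151.68569597  130.12511218]
200 [ 552.23920678 -151.84618171  128.99927369]
time_s: 16.55
position: [0.5906, -0.1522, 0.0514]
ee_rot: [0.0, 0.003, 1.0, -0.0]
wrist_force: [0.2, -0.2, -2.7]
width: 0.0456
cm [ 0.06 -0.02  1.41] yaw 0.1 | pos [ 590.6 -152.2   51.4] ang -0.3 tilt 0.05 j7 1.49 t 16.55 w 45.6 F [ 0.2 -0.2 -2.7]
```

View pics/w16.png

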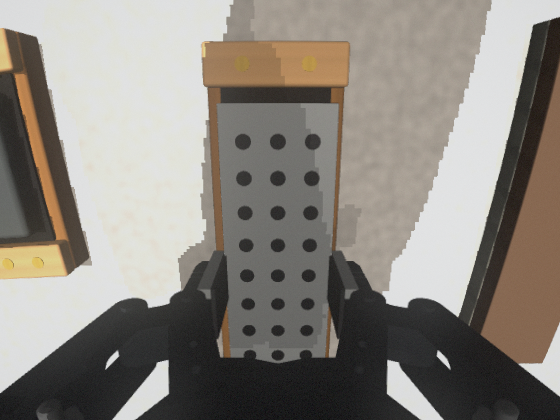

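```bash
python3 -m inch '[[0,0,0.5,0,1],[0,0,0.9,0,1],[0,0,1.2,0,1],[0,0,1.2,0,1]]'; python3 -m inch '[[0,0,0.1,0,1],[0,0,0.15,0,1],[0,0,0.15,0,1]]';python3 go.py 590 -152.4 37.3 -0.4
```

```text
time_s: 16.93
position: [0.5899, -0.1527, 0.038]
ee_rot: [-0.0, 0.003, 1.0, 0.0]
wrist_force: [-0.4, -0.6, -3.7]
width: 0.046
time_s: 17.18
position: [0.5901, -0.1527, 0.0374]
ee_rot: [0.0, 0.003, 1.0, -0.0]
wrist_force: [-3.8, 0.9, 2.3]
width: 0.0458
cm [0.01 0.03 0.01] yaw 0.0 | pos [ 590.1 -152.7   37.4] ang -0.4 tilt 0.01 j7 1.48 t 17.18 w 45.8 F [-3.8  0.9  2.3]
```

Light contact (6 N change). Releasing.

```bash
python3 -m inch '[[0,0,0,0,0.2],[0,0,0,0,-0.1],[0,0,0,0,-0.2],[0,0,0,0,-0.3],[0,0,-1,0,-0.4],[0,0,-3,0,-0.5],[0,0,-6,0,-0.5],[0,0,-10,0,-0.5]]'; python3 -m inch '[[0,0,0,0,-0.6],[0,0,0,0,-0.6]]';python3 go.py 571.9 4.5 140 -4.7;  python3 - <<'E'
from h import *
im,d=save('w17','wrist')
E
python3 chk.py w17 590 -152 38 150 48
```

```text
time_s: 17.85
position: [0.5892, -0.1524, 0.1373]
ee_rot: [-0.001, 0.003, 1.0, 0.0]
wrist_force: [0.5, -0.2, -0.9]
width: 0.0641
time_s: 18.02
position: [0.591, -0.153, 0.1397]
ee_rot: [0.002, 0.004, 1.0, -0.0]
wrist_force: [-0.1, -0.3, -0.8]
width: 0.0684
cm [ 2.02 15.73 -0.05] yaw 4.3 | pos [ 591.  -153.   139.7] ang -0.4 tilt 0.23 j7 1.52 t 18.02 w 68.4 F [-0.1 -0.3 -0.8]
12077 z [35.6 36.5 37.3] [ 587.6 -152.3] [ 47.8 148.2] -0.4
```

View pics/w17.png

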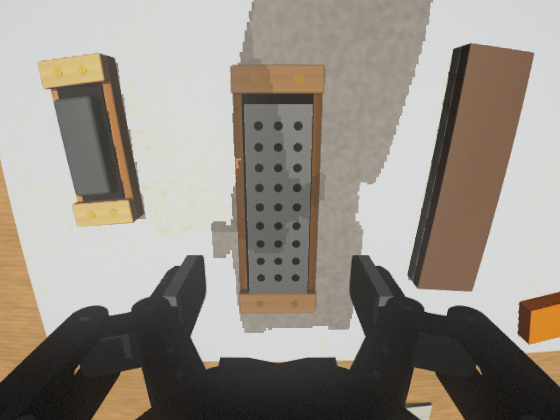

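Plate lies between the stops (rows 95–293). Next is the long stone.

```bash
python3 -m inch '[[2,15.8,0,4.3,-0.6],[2,15.8,0,4.3,-0.6],[2,15.8,0,4.3,-0.6],[2,15.8,0,4.3,-0.6],[2,15.8,0,4.3,-0.6],[2,15.8,0,4.3,-0.6],[2,15.8,0,4.3,-0.6]]';  python3 - <<'E'
from h import *
im,d=save('w18','wrist')
E
python3 w.py w18;python3 go.py 571.9 4.5 25 -4.7
```

```text
time_s: 18.65
position: [0.5711, 0.0047, 0.1366]
ee_rot: [-0.0, 0.041, 0.999, -0.0]
wrist_force: [0.0, -1.4, -0.3]
width: 0.0683
long 16014 z 25.0 [571.6   3.5] [ 52.3 198.1] -4.8
cm [-0.08  0.05 11.16] yaw -0.1 | pos [571.1   4.1 136.6] ang -4.8 tilt 0.06 j7 1.21 t 18.7 w 68.1 F [ 0.1 -0.4 -0.1]
```

View pics/w18.png

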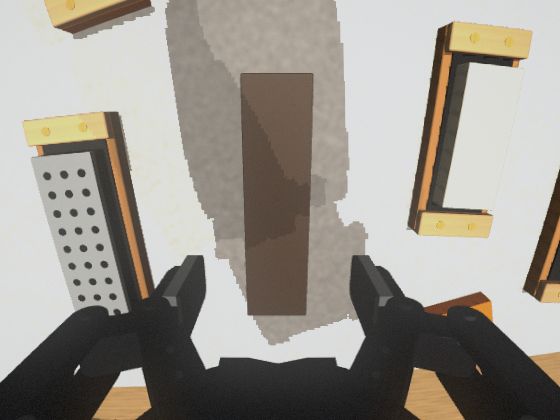

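```bash
python3 -m inch '[[-0.1,0,3.5,0,-0.6],[-0.1,0,7,0,-0.6],[-0.1,0,9.5,0,-0.6],[-0.1,0,11,0,-0.6],[-0.1,0,11.6,0,-0.6],[-0.1,0,11.6,0,-0.6],[-0.1,0,11.6,0,-0.6]]'; python3 go.py 571.7 4 19 -4.8;python3 -m inch '[[0,0,0,0,-0.3],[0,0,0,0,0],[0,0,0,0,1],[0,0,0,0,1],[0,0,0,0,1],[0,0,0,0,1]]' 90; python3 go.py 571.7 4 19 -4.8
```

```text
time_s: 19.28
position: [0.5725, 0.0047, 0.0216]
ee_rot: [0.0, 0.041, 0.999, -0.0]
wrist_force: [-0.4, -0.4, 0.1]
width: 0.0685
cm [ 0.07 -0.08  0.26] yaw 0.1 | pos [572.5   4.7  21.6] ang -4.7 tilt 0.03 j7 1.17 t 19.28 w 68.5 F [-0.4 -0.4  0.1]
time_s: 19.78
position: [0.5728, 0.0049, 0.0228]
ee_rot: [0.001, 0.041, 0.999, -0.0]
wrist_force: [-4.3, -1.2, 17.7]
width: 0.0496
cm [ 0.11 -0.1   0.38] yaw 0.1 | pos [572.8   4.9  22.8] ang -4.7 tilt 0.11 j7 1.17 t 19.78 w 49.6 F [-4.3 -1.2 17.7]
```

```bash
python3 -m inch '[[0,0,-0.5,0,1],[0,0,-1.5,0,1],[0,0,-3,0,1],[0,0,-6,0,1],[0,0,-9,0,1],[0,0,-11,0,1],[0,0,-11,0,1],[0,0,-11,0,1]]'; python3 go.py 562 292.8 130 -8.3; python3 - <<'E'
from h import *
im,d=save('w19','wrist')
E
```

```text
time_s: 20.45
position: [0.5724, 0.0053, 0.1321]
ee_rot: [0.001, 0.041, 0.999, -0.0]
wrist_force: [0.3, -0.9, -6.1]
width: 0.0494
cm [ 3.4  28.57  0.2 ] yaw 3.6 | pos [572.4   5.3 132.1] ang -4.7 tilt 0.1 j7 1.21 t 20.45 w 49.4 F [ 0.3 -0.9 -6.1]
```

View pics/w19.png

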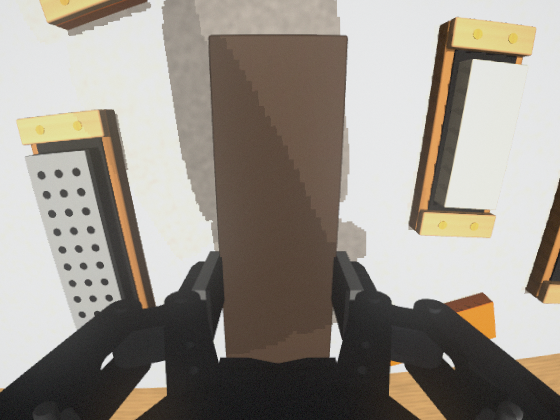

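Long stone held level (near end row 36). Moving to holder_long.

```bash
python3 -m inch '[[3.4,28.6,0,3.6,1],[3.4,28.6,0,3.6,1],[3.4,28.6,0,3.6,1],[3.4,28.6,0,3.6,1],[3.4,28.6,0,3.6,1],[3.4,28.6,0,3.6,1],[3.4,28.6,0,3.6,1],[3.4,28.6,0,3.6,1]]';python3 -m inch '[[0,0,0,0,1],[0,0,0,0,1],[0,0,0,0,1]]';python3 go.py 562 292.8 60 -8.3; python3 - <<'E'
from h import *
im,d=save('w20','wrist')
E
```

```text
time_s: 21.17
position: [0.5585, 0.302, 0.1292]
ee_rot: [-0.002, 0.068, 0.998, 0.002]
wrist_force: [-0.6, 2.2, -5.9]
width: 0.0492
time_s: 21.42
position: [0.5618, 0.2918, 0.1302]
ee_rot: [-0.0, 0.073, 0.997, -0.001]
wrist_force: [-0.1, 0.5, -4.9]
width: 0.0495
cm [-0.01  0.11  7.02] yaw -0.1 | pos [561.8 291.8 130.2] ang -8.4 tilt 0.11 j7 0.79 t 21.42 w 49.5 F [-0.1  0.5 -4.9]
```

View pics/w20.png

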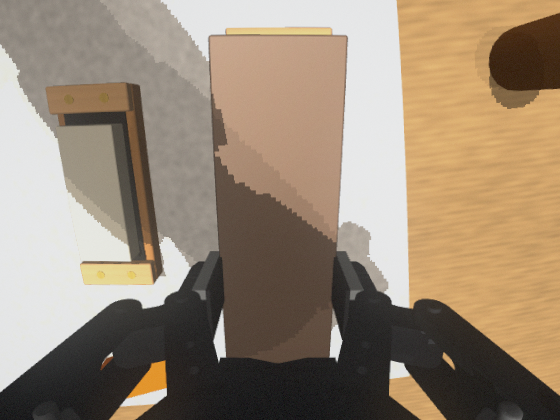

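```bash
python3 -m inch '[[0,0.1,3,0,1],[0,0.1,5.5,0,1],[0,0.1,7,0,1],[0,0.1,7.2,0,1],[0,0.1,7.2,0,1],[0,0.1,7.2,0,1]]';python3 go.py 562 292.8 40.8 -8.3; python3 - <<'E'
from h import *
im,d=save('w21','wrist')
P=cloud(*load('w21')[1:])*1000
for r in (34,36,38,40,60,120): print(r,P[r,278])
save('s21','scene')
E
python3 -c "
import cv2
im=cv2.imread('pics/s21.png')[150:330,280:460];cv2.imwrite('pics/s21c.png',cv2.resize(im,None,fx=3.2,fy=3.2,interpolation=cv2.INTER_CUBIC))"
```

```text
time_s: 21.97
position: [0.5625, 0.294, 0.06]
ee_rot: [0.001, 0.073, 0.997, 0.0]
wrist_force: [-0.1, 0.5, -5.1]
width: 0.0495
cm [ 0.03 -0.12  1.92] yaw -0.0 | pos [562.5 294.   60. ] ang -8.3 tilt 0.07 j7 0.77 t 21.97 w 49.5 F [-0.1  0.5 -5.1]
34 [455.74668674 310.14682475  25.57044049]
36 [464.02448395 308.81733131  62.80097052]
38 [464.40161615 308.76782167  61.23423255]
40 [465.2362341  308.64389662  62.00251467]
60 [472.21051179 307.6292027   62.29544557]
120 [493.95111801 304.47004153  62.31718244]
```

View pics/w21.png

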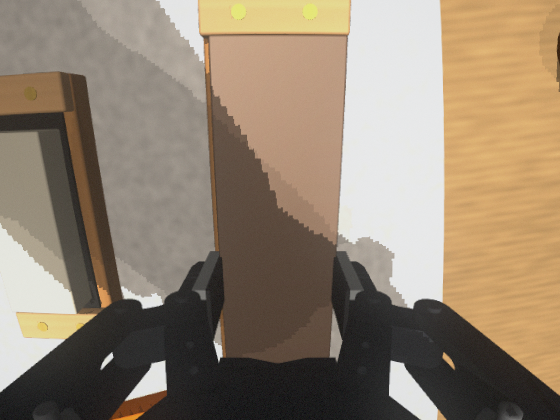

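View pics/s21c.png

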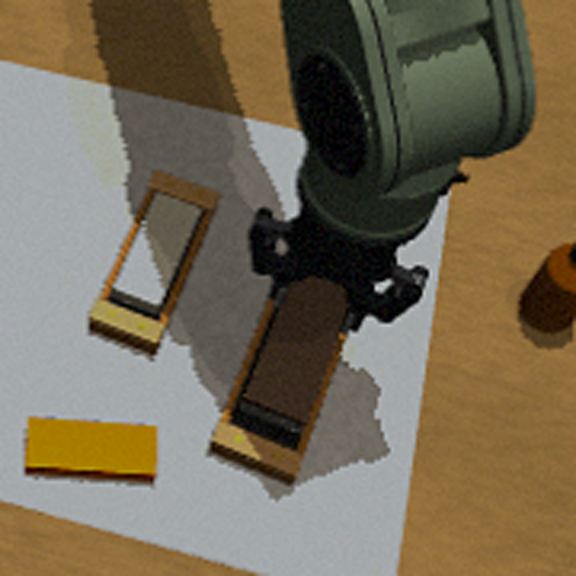

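```bash
python3 - <<'E'
from r import *
im,d,cal=load('w21'); P=plane(cal,d.shape,.025)*1000
u=np.array([np.cos(np.radians(-8.3)),np.sin(np.radians(-8.3))])
print((P[12,238,:2]+P[11,310,:2])/2+u*118, 'edge34',P[34,278,:2]+u*108)
print('lat', (P[15,200,:2]+P[15,349,:2])/2+u*117)
# scene: holder far stop inner edge and outer corners
im,d,cal=load('s21'); Q=plane(cal,d.shape,.025)*1000
px=lambda x,y:(280+x/3.2,150+y/3.2)
for p in [(210,450),(293,480),(228,422),(308,450)]:
    c,r=px(*p); print(p,Q[int(round(r)),int(round(c)),:2])
E
```

```text
[562.27407062 292.7082493 ] edge34 [562.49904625 294.57521275]
lat [562.57319534 292.90084289]
(210, 450) [695.75123405 241.61676247]
(293, 480) [700.69562035 309.05956239]
(228, 422) [668.34927788 248.9553702 ]
(308, 450) [674.37421701 314.67807167]
```

```bash
python3 -m inch '[[0,-0.1,0.6,0,1],[0,-0.1,1.2,0,1],[0,-0.1,1.6,0,1],[0,-0.1,1.7,0,1],[0,-0.1,1.7,0,1]]'; python3 go.py 562 292.8 40.8 -8.3; python3 -m inch '[[0,0,0.1,0,1],[0,0,0.15,0,1],[0,0,0.15,0,1]]';python3 go.py 562 292.8 40.8 -8.3
```

```text
time_s: 22.48
position: [0.5615, 0.2931, 0.0415]
ee_rot: [-0.0, 0.072, 0.997, -0.0]
wrist_force: [-0.3, -0.1, -4.7]
width: 0.0495
cm [-0.05 -0.02  0.07] yaw 0.0 | pos [561.5 293.1  41.5] ang -8.3 tilt 0.05 j7 0.77 t 22.48 w 49.5 F [-0.3 -0.1 -4.7]
time_s: 22.73
position: [0.5618, 0.2933, 0.0409]
ee_rot: [0.0, 0.072, 0.997, 0.0]
wrist_force: [-1.7, -1.0, 1.1]
width: 0.0495
cm [-0.03 -0.04  0.01] yaw 0.0 | pos [561.8 293.3  40.9] ang -8.3 tilt 0.02 j7 0.77 t 22.73 w 49.5 F [-1.7 -1.   1.1]
```

Contact. Releasing and rising.

```bash
python3 -m inch '[[0,0,0,0,0],[0,0,0,0,-0.2],[0,0,0,0,-0.3],[0,0,0,0,-0.4],[0,0,-1,0,-0.5],[0,0,-3,0,-0.6],[0,0,-6,0,-0.6],[0,0,-10,0,-0.6]]'; python3 -m inch '[[0,0,-6,0,-0.6],[0,0,-9,0,-0.6],[0,0,-9,0,-0.6],[0,0,-9,0,-0.6]]';  python3 - <<'E'
from h import *
im,d=save('w22','wrist')
E
python3 chk.py w22 562 293 43 200 52;python3 go.py 562 292.8 40.8 -8.3
```

```text
time_s: 23.4
position: [0.5609, 0.2928, 0.1408]
ee_rot: [-0.001, 0.072, 0.997, -0.001]
wrist_force: [0.4, 0.4, 0.3]
width: 0.0683
time_s: 23.73
position: [0.5626, 0.2937, 0.2345]
ee_rot: [0.002, 0.072, 0.997, 0.002]
wrist_force: [0.4, -0.4, -0.8]
width: 0.0682
9527 z [39.8 40.7 41.7] [558.9 293.2] [ 51.8 197. ] -8.2
cm [ 0.03 -0.08 19.14] yaw 0.0 | pos [562.  293.4 232.2] ang -8.3 tilt 0.14 j7 0.81 t 23.78 w 68.0 F [ 0.6 -0.8 -1.6]
```

View pics/w22.png

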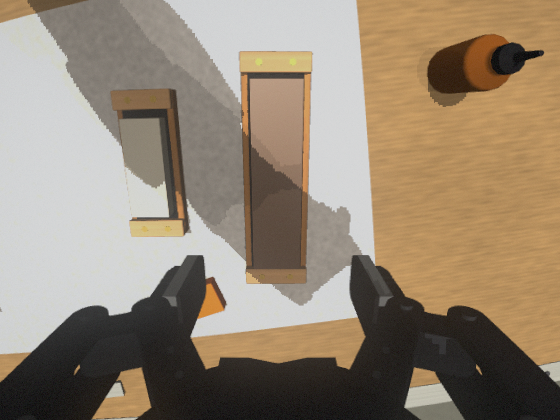

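```bash
python3 - <<'E'
from r import *
im,d,cal=load('w22')
c=im[40:300,215:335];cv2.imwrite('pics/w22c.png',cv2.resize(c,None,fx=2.3*1,fy=2.3,interpolation=cv2.INTER_CUBIC)[:,:,::-1])
P=cloud(d,cal)*1000
for r in list(range(70,84,1))+list(range(262,286,2)): print(r,np.round(P[r,276],1),im[r,276])
A=plane(cal,d.shape,.025)*1000;B=plane(cal,d.shape,.043)*1000
print(A[[52,73,283],276],B[[79,269],276])
save('s22','scene');save('t22','top')
E
```

```text
70 [452.3 308.4  23.4] [210 188 129]
71 [453.2 308.3  22.6] [207 158 108]
72 [454.2 308.1  23.9] [110  89  69]
73 [454.3 308.1  15.1] [66 62 54]
74 [455.2 308.   14.7] [73 69 66]
75 [456.3 307.8  16.6] [72 67 61]
76 [457.1 307.7  15. ] [72 69 65]
77 [458.2 307.5  15.7] [74 70 64]
78 [459.2 307.4  16.5] [116  99  88]
79 [462.3 307.   41.8] [183 153 131]
80 [463.1 306.9  41.1] [184 154 131]
81 [464.  306.7  41.2] [185 154 131]
82 [464.9 306.6  41.5] [185 154 130]
83 [465.6 306.5  39.3] [181 151 128]
262 [650.7 279.4  39.7] [90 77 66]
264 [652.8 279.1  40.2] [90 75 62]
266 [654.9 278.8  41. ] [93 76 66]
268 [658.2 278.3  39.3] [92 77 65]
270 [670.1 276.5  21.6] [139 109  78]
272 [672.2 276.2  22.4] [146 115  82]
274 [675.2 275.7  21.8] [149 116  83]
276 [677.7 275.4  22.1] [143 113  82]
278 [680.  275.   22.8] [145 113  82]
280 [682.6 274.7  22.8] [147 115  85]
282 [685.4 274.2  22.5] [147 113  81]
284 [703.1 271.6  -3.1] [151 142 133]
[[436.03636404 310.78658114  25.        ]
 [455.27884856 307.9720252   25.        ]
 [685.34666315 274.26438865  25.        ]] [[462.35826377 306.97373942  43.        ]
 [657.51087452 278.38335567  43.        ]]
```

View pics/w22c.png

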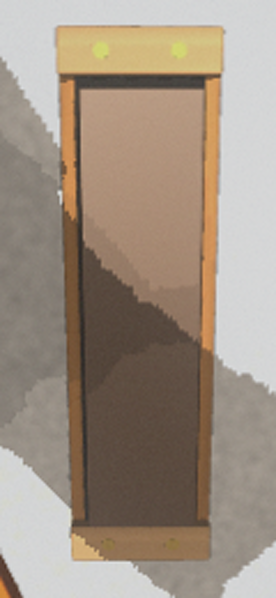

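View pics/s22.png

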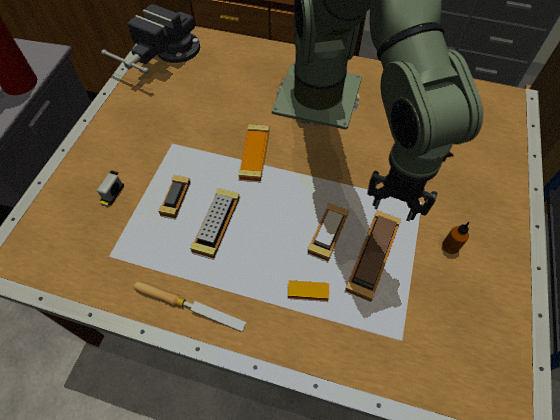

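Final check: in the same wrist image the long stone's ends average x≈560.3–561.3 and the holder's outer edges average 560.7, so it is centred. All four stones sit in their own holders, and the tape (110,187) and bottle (457,238) look unmoved in the scene view. I hand in the job.

```bash
python3 - <<'E'
from h import *
print(env.finish_job(), env.get_obs()['time_s'])
E
```

```text
the job is handed in; nothing more can be done
the job is handed in; nothing more can be done
```

I took the stack apart from the top down and set each stone on its own holder. Each was lowered until it touched the rubber before I released it. The job was handed in at about 24 s of the 104 s allowed.

- **Position and angle:** after release, each stone measured within about 2 mm of its holder's centre, within 0.3° of its line, and flat. The long stone's first reading was about 3 mm off. Re-measured against the holder's own edges in the same picture, it was within 1 mm.
- **Height disagreement:** the wrist camera's depth put the placed stones' tops 1.5–2 mm lower than expected. It put the long holder's end stops low by the same amount, so I took it as camera bias. The implied undersides are within the 15–21 mm band either way.
- **Harder press:** the short stone was briefly pressed on the rubber with about 29 N before I backed off and released it. That is below the force limits.
- **Bystanders:** in the last scene picture the tape measure and oil bottle stand where they were, by eye only. The orange look-alikes were not touched, and the gripper was clear of everything, about 0.23 m above the bench.

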